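# Latch, tug-test and turn over a movement case

### The arm

A 6-joint arm with a two-finger parallel gripper is mounted at the origin on a cart in front of the work surface, level with it; the furniture and walls round the work are solid. World frame = base frame: x ahead of the robot, y to its left, z up, the work surface at z = 0. Lengths are in m, angles in rad, forces in N, time in s.
With the tool pointing down it reaches from about 0.25 to 0.775 m from the base axis. Payload 4 kg.
Tool frame: the origin (TCP) lies at the very end of the fingers, on their centre line; the grasp point (between the pads) lies 19 mm behind it; z points along the fingers, y is the line along which they close (so a half turn about z gives the same grasp; the last joint's range is limited). The gripper opens to 94 mm and grips with 3 to 60 N. Pads are 16 mm wide; open, the fingers measure 119 mm over their backs; the gripper's body (75 mm by 177 mm) begins 78 mm behind the grasp point.
Start: joints at [-1.271, 0.087, 1.371, -0, 1.684, -0.103], TCP at [0.216, -0.506, 0.206] pointing down, gripper open.
Joint ranges: [-3.1, 3.1], [-0.76, 2.03], [0.27, 2.55], [-1.08, 4.22], [0.17, 2.65], [-2.57, 2.57]. Speed limits (rad/s): [2.79, 2.79, 3.14, 3.14, 3.14, 3.14].

### API

Orientations are given as a 3x3 rotation matrix whose columns are the frame's x, y, z axes.
In Python, from bench import manip gives the robot as it stands.
- The arm moves only by the shell command python3 -m inch 'ROWS'. ROWS is a JSON object of lists of equal length, an entry for each row: "jaw": the opening in per cent of the stroke, from 0 (shut) to 100 (fully open); "travel": the shift along the tool's x, y, z in cm, a list of three; "twist": the turn about the tool's z in degrees. A call has exactly 5 rows; each row shifts and turns the commanded pose from where the row before left it, along the tool's axes as they then stand; what a row does not reach is not made up. A row lasts 1/10 s, in which the tool goes at most 50 mm and 8.59 degrees, less where a joint would pass 70% of its speed; a pose out of reach is approached as far as the arm can. A call is refused whole if a number of a shift passes 5 or a number of a turn 8.59, either way. A call with a gripper value outside its range is refused whole. The fingers move at their own pace and stop on an object; the grip force is fixed at half the most. Time passes only in rows, so rows that do not move let the fingers close, or fill a call up. It gives the time, the measured TCP pose, the force, the opening and the grip force at its end, in the units of the state.
- manip.get_obs(): the state, without advancing time (a new reading comes with each control period).
- manip.snapshot(name): name is "scene" or "top" or "wrist"; returns a dict with "color" (420x560x3 uint8, blue, green, red), "fx", "fy", "cx", "cy" (pixels), "R" (3x3) and "t" (3): a world point X has camera coordinates R X + t; the wrist camera has in their place "hand_eye" (4x4, takes a point from camera to tool coordinates, whose origin is the TCP and whose axes are the flange's). Camera axes: x right, y down, z forward; pixel columns grow to the right and rows downward; lengths in m; the calibration is good to about 2 mm. A picture is of the moment at which its call begins: read the wrist's pose just before it. There is no depth.
- manip.sign_off(): hands the job in; it is judged then, once.
The state is a dict: "time": time; "joints": joint angles; "joint_vel": joint speeds; "tau": joint torques, N m; "tool_pos": TCP position; "tcp_rot": TCP orientation; "contact_force": force on the tool from outside, world axes, zero at the start; "wrist_torque": the same for the moment, N m; "opening": finger opening in m; "gripper_force": force on a finger pad.
Only numpy, scipy, OpenCV 4.12 (cv2) and the standard library are available. Lean on these libraries where they do the work, as an engineer would, in place of code of your own. Each camera call takes 0.05 s, during which the arm holds its last target. There are 200 camera calls.

### The job

Push the latch of the movement case fully home, flush with the case's side, then give the pull of its tray a firm outward tug to make sure that the latch holds. Then stand the case on its closed end on the rubber pad, mouth up, let go of it so that it stands by itself, take it again and lay it upside down on the pad. Turn it under control without letting it topple or drop, keep the latch home and the tray in, and leave the other things on the bench where they are.

Things in the scene. Friction and masses are not known exactly. Their poses are not given: they have to be found in the camera images.
- case: Flat aluminium case for watch movements, clear window on top. Shell 120 x 60 x 40 mm (its x, y, z), 0.41 to 0.57 kg with tray; origin at the shell's centre. x points to the open mouth, -x end closed and flat, z out of the flat top. Grip the flanks (60 mm apart) firmly, from the middle to the mouth. A latch housing stands 10 mm out over the mouth. Starts right way up in the cradle, mouth roughly to the robot's left.
- latch (a joint): Sliding latch of the case, in m: 0 = fully home, up to 0.018 = fully out (tray free). It slides along the case's y axis, growing to +y, with about 1.5 N of friction, and stays where it is left. Starts 10 to 18 mm out.
- latch_face (a point): Centre of the latch's ribbed outer face; push it towards the case's -y. The latch is a dark steel block just outside the mouth: 12 mm along the case's x (1 to 13 mm beyond the mouth end), 18 mm along y, from 10 mm below to 11 mm above the case's centre. When home this face is flush with the case's +y flank and the block bars the tray.
- tray: Grey plastic tray in the case, with its pull. Origin at the middle of the pull's grip: a ribbed fin 12 mm thick (along the case's y), 20 mm high, its free part 13 mm either side of the origin along x. Axes as the case's. Fully in, the origin lies 90 mm to +x and 2 mm below the case's centre. It slides out to +x; with the latch home only 3 mm, then it meets the latch.
- cradle: Fixed dark wooden cradle, 138 x 74 mm, in which the case starts. Origin at the centre of its underside, axes as the case's at the start. Floor 4 mm thick; lips 8 mm high round the closed end, from 16 mm behind the case's centre (2 mm of play), two 7 mm high stops before the mouth corners, which hold the case back when the tray is tugged (it shifts 2 mm first). Lift the case straight up out of it.
- pad: Fixed black rubber pad on the robot's left, 160 mm along its x, 230 mm along its y, 4 mm thick; origin at the centre of its underside, so its top is 4 mm above.
- bottle: Bystander, to be left alone: amber glass bottle with a ribbed cap, 42 mm across, 69 mm tall. Origin at the centre of its underside.
- clamp: Bystander, to be left alone: small brass case holder with a maroon pad, 22 x 35 x 35 mm. Origin at the centre of its underside.
- eyeglass: Bystander, to be left alone: black eye loupe, 54 mm across, 15 mm high. Origin at the centre of its underside.
- tin: Bystander, to be left alone: round metal tin of screws, 56 mm across, 15 mm high. Origin at the centre of its underside.
- pen: Bystander, to be left alone: red and white pen, 140 mm long, 11 mm thick. Origin at the centre of its underside.
- vial: Bystander, to be left alone: small glass vial with a black cap, 31 mm across, 54 mm tall. Origin at the centre of its underside.

How it is judged:
On the way, in this order (a step that is already met when the one before it is completed fails the run):
1. the latch is pushed home (value of joint latch below 0.003 m), for 0.2 s.
2. the tray's pull is tugged outwards against the closed latch (value of joint latch below 0.003 m and x of tray in the frame of case above 0.0915 m and contact force between tray and case above 3 N and contact force between the fingers and tray above 1 N and angle between case's own z axis and vertical below 0.2 rad), for 0.2 s.
3. the case stands by itself on its closed end on the pad, let go (angle between case's own x axis and vertical below 0.1 rad and x of case in the frame of pad between -0.05 and 0.05 m and y of case in the frame of pad between -0.085 and 0.085 m and height (world z) of case below 0.072 m and contact force between the fingers and case below 0.1 N and contact force between the fingers and tray below 0.1 N and linear speed of case below 0.02 m/s and angular speed of case below 0.1 rad/s), for 0.3 s.
At the end, for the whole second after the job is handed in: The case lies upside down and flat (within 0.1 rad) on the pad, its centre at least 30 mm inside the pad's edges, released and at rest, with the latch home (within 3 mm) and the tray in the case (out by no more than 7 mm) (angle between case's own z axis and vertical above 3.04 rad and x of case in the frame of pad between -0.05 and 0.05 m and y of case in the frame of pad between -0.085 and 0.085 m and height (world z) of case between 0.018 and 0.032 m and value of joint latch below 0.003 m and x of tray in the frame of case below 0.097 m and contact force between the fingers and case below 0.1 N and contact force between the fingers and tray below 0.1 N and linear speed of case below 0.02 m/s and angular speed of case below 0.1 rad/s); the robot touches nothing.
It fails at once if the tray is pulled more than 8 mm out of the case (x of tray in the frame of case above 0.098 m).
It fails at once if the case is let topple or drop (turning faster than 6 rad/s or moving faster than 1.2 m/s) (angular speed of case above 6 rad/s or linear speed of case above 1.2 m/s).
It fails at once if the case is turned over (top facing downwards) with the latch not home (angle between case's own z axis and vertical above 1.8 rad and not (value of joint latch below 0.003 m)).
It fails at once if a bystander is moved more than 20 mm (distance of any of bottle, clamp, eyeglass, tin, pen, vial from where it was at the start of the episode above 0.02 m).
It also fails if it takes over 67 s, if anything falls off the work surface, if the arm or the gripper's body presses on something with over 40 N, if the wrist force passes 120 N, or if a joint passes its speed limit or range.

## Working session

There is one attempt and no reset: what is moved stays moved. The work goes in short steps, Python scripts to look and compute and a shell command to move; the robot and the scene stay as the last step left them, time stands still between calls to the robot, and variables do not carry over. Pictures are saved under pics/ and viewed, at most 10 in all, crops included, and the job is handed in when it is done.

```bash
mkdir -p pics; ls; cat > h.py <<'E'
from bench import manip
import numpy as np, cv2
def snap(n,f):
    s=manip.snapshot(n); cv2.imwrite(f'pics/{f}.png',s['color']); return s
E
python3 - <<'E'
from h import *
import pickle
o=manip.get_obs(); print(o['tool_pos'],np.round(o['tcp_rot'],3),o['opening'])
a=snap('scene','scene0'); b=snap('top','top0'); pickle.dump((a,b),open('s0.pkl','wb'))
for s in (a,b): print(s['fx'],s['cx'],s['cy'],np.round(s['R'],3),s['t'], -s['R'].T@s['t'])
w=np.hstack([a['color'],b['color']]); 
E
```

```text
pics
[ 0.21543152 -0.5054768   0.20431091] [[ 0.92   0.392 -0.001]
 [ 0.392 -0.92   0.002]
 [ 0.    -0.002 -1.   ]] 0.09421051504787233
472.2255523683563 279.6036398177689 200.39359004919595 [[-0.44  -0.898 -0.011]
 [-0.36   0.188 -0.914]
 [ 0.823 -0.398 -0.406]] [0.18201296 0.26745808 0.78040732] [-0.46558947  0.42365598  0.5634183 ]
401.6583166374909 276.8993392189988 207.0693802785175 [[ 0.03  -1.     0.005]
 [-0.989 -0.03  -0.142]
 [ 0.142 -0.001 -0.99 ]] [-0.09600583  0.52871757  0.99723677] [ 0.38449639 -0.07958298  1.06257689]
```

View pics/top0.png

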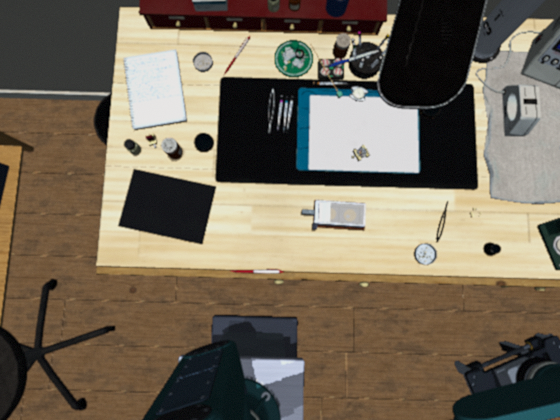

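View pics/scene0.png

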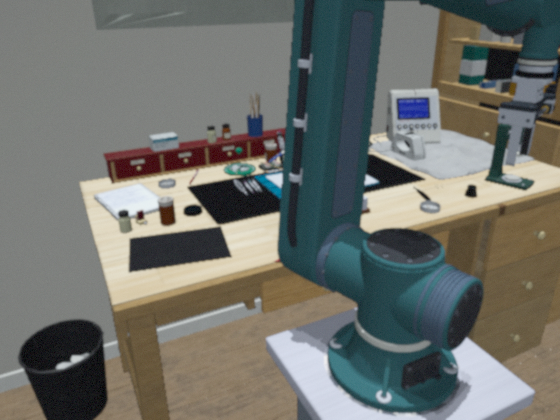

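```bash
cat >> h.py <<'E'
def ray(s,u,v,z):
    d=s['R'].T@np.array([(u-s['cx'])/s['fx'],(v-s['cy'])/s['fy'],1]); c=-s['R'].T@s['t']
    return c+d*(z-c[2])/d[2]
E
python3 - <<'E'
from h import *
import pickle
a,b=pickle.load(open('s0.pkl','rb'))
im=b['color']
m=(im.max(2)<45).astype(np.uint8); m[:160]=0;m[250:]=0;m[:,:105]=0;m[:,225:]=0
c=max(cv2.findContours(m,0,2)[0],key=cv2.contourArea); r=cv2.minAreaRect(c)
P=np.array([ray(b,*p,0.004) for p in cv2.boxPoints(r)]); print(P.round(3),P.mean(0).round(3),[np.linalg.norm(P[i]-P[i-1]).round(3) for i in range(4)])
e=P[1]-P[0];print(np.degrees(np.arctan2(e[1],e[0])))
cv2.imwrite('pics/case.png',cv2.resize(im[185:245,290:380],None,fx=8,fy=8,interpolation=cv2.INTER_CUBIC))
E
```

```text
[[0.476 0.334 0.004]
 [0.629 0.314 0.004]
 [0.586 0.089 0.004]
 [0.435 0.114 0.004]] [0.531 0.213 0.004] [np.float64(0.224), np.float64(0.154), np.float64(0.229), np.float64(0.153)]
-7.60663424935159
```

View pics/case.png

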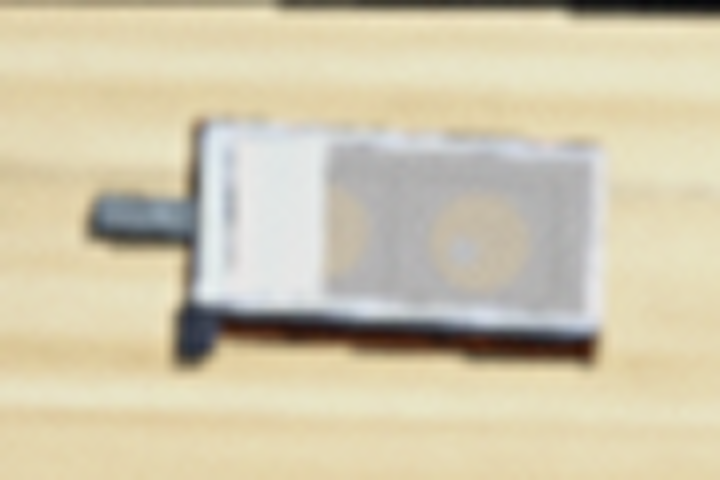

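The crop shows the case's top with corners near (200,120), (605,142), (600,332), (195,305), the dark latch sticking out at (195,335), and the pull's tip at (92,215).

```bash
python3 - <<'E'
from h import *
import pickle
a,b=pickle.load(open('s0.pkl','rb'))
f=lambda u,v,z: ray(b,290+u/8-.5,185+v/8-.5,z)
C=[f(*p,.044) for p in [(200,120),(605,142),(600,332),(195,305)]]
print(np.round(C,4),[np.linalg.norm(C[i]-C[i-1]).round(4) for i in range(4)])
c=np.mean(C,0); ax=(C[0]+C[3]-C[1]-C[2]);ax/=np.linalg.norm(ax); th=np.arctan2(ax[1],ax[0]); print('centre',c,'mouth dir deg',np.degrees(th))
fin=f(92,215,.032); print('fin tip',fin,(fin-c)@ax)
y=np.array([-ax[1],ax[0],0]); l=f(192,362,.035); print('latch',l,(l-c)@ax,(l-c)@y)
E
```

```text
[[ 0.5531 -0.1761  0.044 ]
 [ 0.5498 -0.3063  0.044 ]
 [ 0.4885 -0.3046  0.044 ]
 [ 0.4933 -0.1755  0.044 ]] [np.float64(0.0598), np.float64(0.1302), np.float64(0.0613), np.float64(0.1292)]
centre [ 0.52118756 -0.24064181  0.044     ] mouth dir deg 88.24249882736554
fin tip [ 0.5228366  -0.14282962  0.032     ] 0.09781675403848396
latch [ 0.47587489 -0.17570428  0.035     ] 0.06351727020751614 0.04728294542152157
```

```bash
cat >> h.py <<'E'
def go(p):
    o=manip.get_obs(); R=o['tcp_rot']
    print('t',round(o['time'],2),'tcp',o['tool_pos'].round(4),'yaw x',np.degrees(np.arctan2(R[1,0],R[0,0])).round(2),'tilt',R[:2,2].round(4),'delta tool cm',(R.T@(np.array(p)-o['tool_pos'])*100).round(2),'F',np.round(o['contact_force'],1),'open',round(o['opening'],4),'gf',np.round(o['gripper_force'],1))
E
python3 -m inch '{"jaw":[100,100,100,100,100],"travel":[[0,0,0],[0,0,0],[0,0,0],[0,0,0],[0,0,0]],"twist":[-8.2,-8.2,-8.2,-8.2,-8.2]}'
python3 -m inch '{"jaw":[100,100,100,100,100],"travel":[[0,0,0],[0,0,0],[0,0,0],[0,0,0],[0,0,0]],"twist":[-8.1,-8,-8,0,0]}'
python3 - <<'E'
from h import *
c=np.array([.521,-.2456]);th=np.radians(88.24);p=c+.058*np.array([np.cos(th),np.sin(th)])
go([*p,.19])
E
```

```text
time: 0.6
tool_pos: [0.2155, -0.5057, 0.2048]
tcp_rot: [[0.432, 0.902, -0.0], [0.902, -0.432, 0.001], [0.001, -0.001, -1.0]]
contact_force: [0.5, -0.0, 0.6]
opening: 0.0939
gripper_force: 0.0
time: 1.1
tool_pos: [0.2155, -0.5058, 0.205]
tcp_rot: [[0.035, 0.999, -0.0], [0.999, -0.035, 0.001], [0.001, -0.0, -1.0]]
contact_force: [0.3, -1.1, -0.3]
opening: 0.0941
gripper_force: 0.0
t 1.1 tcp [ 0.2155 -0.5058  0.205 ] yaw x 88.01 tilt [-0.0002  0.0008] delta tool cm [32.86 29.6   1.52] F [ 0.3 -1.1 -0.3] open 0.0941 gf 0.0
```

```bash

python3 -m inch '{"jaw":[100,100,100,100,100],"travel":[[1.5,1.2,0],[2.5,2,0],[2.5,2.2,0],[2.5,2.2,0],[2.5,2.2,0]],"twist":[0,0,0,0,0]}' >/dev/null
python3 -m inch '{"jaw":[100,100,100,100,100],"travel":[[2.5,2.2,0],[2.5,2.2,0.5],[2.5,2.2,0.5],[2.5,2.2,0.5],[2.5,2.2,0]],"twist":[0,0,0,0,0]}' >/dev/null
python3 -m inch '{"jaw":[100,100,100,100,100],"travel":[[2.5,2.2,0],[2.5,2.2,0],[2.5,2.2,0],[1.4,2.2,0],[0,0,0]],"twist":[0,0,0,0,0]}'
python3 - <<'E'
from h import *
c=np.array([.521,-.2456]);th=np.radians(88.24);p=c+.058*np.array([np.cos(th),np.sin(th)])
go([*p,.012])
import pickle
o=manip.get_obs(); s=snap('wrist','wrist1'); pickle.dump((o,s),open('w1.pkl','wb'))
print(s['hand_eye'],s['fx'])
E
```

```text
time: 2.6
tool_pos: [0.5236, -0.1845, 0.1899]
tcp_rot: [[0.03, 1.0, 0.0], [1.0, -0.03, 0.001], [0.001, -0.0, -1.0]]
contact_force: [0.2, 0.1, -0.2]
opening: 0.0938
gripper_force: 0.0
t 2.6 tcp [ 0.5236 -0.1845  0.1899] yaw x 88.28 tilt [0.     0.0009] delta tool cm [-0.33 -0.07 17.79] F [ 0.2  0.1 -0.2] open 0.0938 gf 0.0
[[ 8.74474543e-04 -9.60873764e-01 -2.76985278e-01  8.05448225e-02]
 [ 9.99999599e-01  7.87390989e-04  4.25621354e-04  3.33317604e-04]
 [-1.90872680e-04 -2.76985539e-01  9.60874068e-01 -1.79629777e-01]
 [ 0.00000000e+00  0.00000000e+00  0.00000000e+00  1.00000000e+00]] 306.7319613041399
```

View pics/wrist1.png

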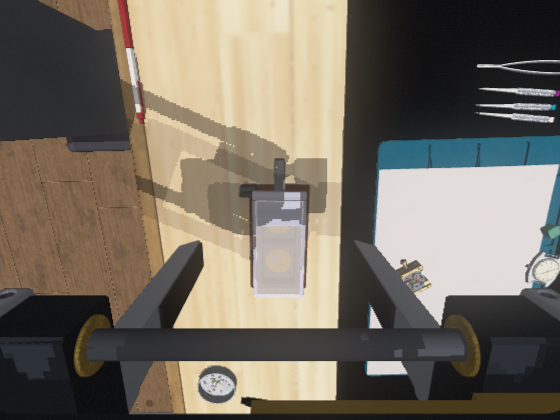

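The wrist view shows the case from rows 192 to 296, columns about 253 to 306, with the latch sticking out left to about (240,190) and the pull's tip at (280,160).

```bash
cat >> h.py <<'E'
def wray(o,s,u,v,z):
    H=s['hand_eye']; R=o['tcp_rot']; d=R@H[:3,:3]@np.array([(u-s['cx'])/s['fx'],(v-s['cy'])/s['fy'],1]); c=R@H[:3,3]+o['tool_pos']
    return c+d*(z-c[2])/d[2]
E
python3 - <<'E'
from h import *
import pickle
o,s=pickle.load(open('w1.pkl','rb'))
for n,u,v,z in [('finTip',280,158.5,.032),('mouthL',253,192,.044),('mouthR',307,192,.044),('endR',305,297,.044),('endL',254,297,.044),('latch',240,190,.035)]:
    p=wray(o,s,u,v,z); print(n,p.round(4),(o['tcp_rot'].T@(p-o['tool_pos'])*100).round(2))
cv2.imwrite('pics/w1c.png',cv2.resize(s['color'][145:310,220:340],None,fx=4.5,fy=3.6,interpolation=cv2.INTER_CUBIC))
E
```

```text
finTip [ 0.5288 -0.143   0.032 ] [ 4.15  0.4  15.79]
mouthL [ 0.4985 -0.1769  0.044 ] [ 0.67 -2.54 14.59]
mouthR [ 0.5571 -0.1786  0.044 ] [ 0.68  3.33 14.59]
endR [ 0.5545 -0.3079  0.044 ] [-12.25   3.45  14.58]
endL [ 0.4931 -0.3061  0.044 ] [-12.25  -2.68  14.58]
latch [ 0.4833 -0.1762  0.035 ] [ 0.7  -4.05 15.49]
```

View pics/w1c.png

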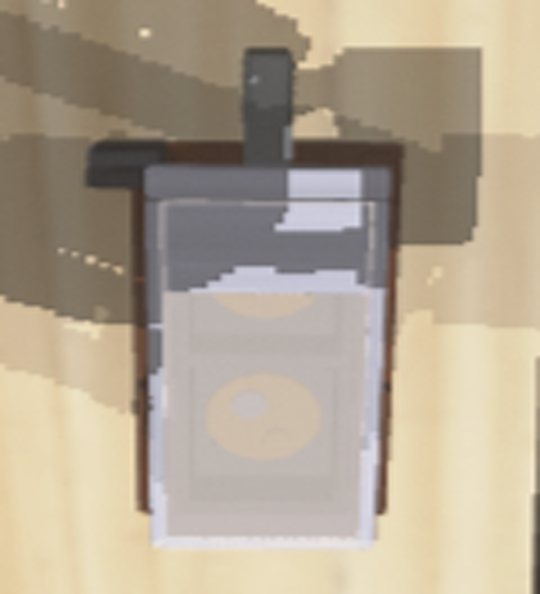

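```bash

python3 -m inch '{"jaw":[100,100,100,100,100],"travel":[[0,-0.6,2],[0,0,4],[0,0,4],[0,0,3],[0,0,2]],"twist":[0,0,0,0,0]}' >/dev/null
python3 -m inch '{"jaw":[100,100,100,100,100],"travel":[[0,0,1],[0,0,1],[0,0,0.4],[0,0,0],[0,0,0]],"twist":[0,0,0,0,0]}'
python3 - <<'E'
from h import *
go([.5236,-.1845,.016])
snap('wrist','w2')
E
```

```text
time: 3.65
tool_pos: [0.5167, -0.1868, 0.0176]
tcp_rot: [[0.032, 0.999, 0.002], [0.999, -0.032, -0.001], [-0.001, 0.002, -1.0]]
contact_force: [0.9, 0.6, 0.5]
opening: 0.0941
gripper_force: 0.0
t 3.65 tcp [ 0.5167 -0.1868  0.0176] yaw x 88.17 tilt [ 0.0019 -0.001 ] delta tool cm [0.26 0.69 0.16] F [0.9 0.6 0.5] open 0.0941 gf 0.0
```

View pics/w2.png

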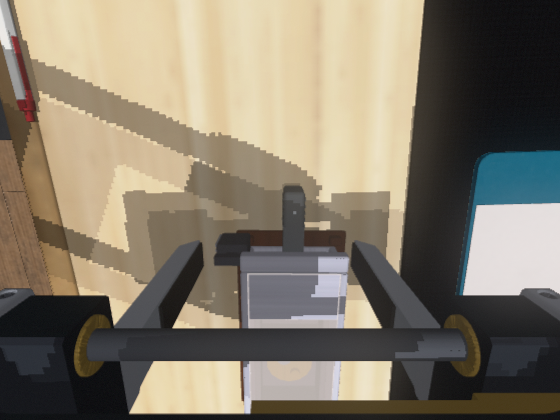

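The fingers straddle the case (inner tips at columns 204 and 352), with the pull centred at column 293, so the tool has to go about 9 mm along +y. The latch tip at column 217 is clear of the left finger.

```bash

python3 -m inch '{"jaw":[100,100,100,100,100],"travel":[[0.1,0.2,0],[0.1,0.3,0],[0,0.3,0],[0,0.1,0],[0,0,0]],"twist":[0,0,0,0,0]}' 
python3 -m inch '{"jaw":[80,72,68,64,62],"travel":[[0,0,0],[0,0,0],[0,0,0],[0,0,0],[0,0,0]],"twist":[0,0,0,0,0]}'
python3 -m inch '{"jaw":[60,60,60,60,60],"travel":[[0,0,0],[0,0,0],[0,0,0],[0,0,0],[0,0,0]],"twist":[0,0,0,0,0]}'
```

```text
time: 4.2
tool_pos: [0.5252, -0.1847, 0.0165]
tcp_rot: [[0.032, 1.0, 0.0], [1.0, -0.032, -0.0], [-0.0, 0.0, -1.0]]
contact_force: [0.4, 0.3, 0.2]
opening: 0.0941
gripper_force: 0.0
time: 4.7
tool_pos: [0.5254, -0.1846, 0.0164]
tcp_rot: [[0.032, 0.999, 0.001], [0.999, -0.032, 0.0], [0.0, 0.001, -1.0]]
contact_force: [0.1, 0.5, -0.8]
opening: 0.0598
gripper_force: 30.0
time: 5.2
tool_pos: [0.5252, -0.1846, 0.0164]
tcp_rot: [[0.032, 1.0, 0.0], [1.0, -0.032, -0.0], [0.0, 0.0, -1.0]]
contact_force: [1.2, 0.2, -1.3]
opening: 0.0594
gripper_force: 30.0
```

```bash

python3 -m inch '{"jaw":[100,100,100,100,100],"travel":[[0,0,0],[0,0,0],[0,0,0],[0.8,0,0],[2,0,0]],"twist":[0,0,0,0,0]}' 
python3 -m inch '{"jaw":[60,30,5,5,5],"travel":[[0,0,0],[0,0,0],[0,0,0],[0,0,0],[0,0,0]],"twist":[0,0,0,0,0]}'
python3 -m inch '{"jaw":[5,5,5,5,5],"travel":[[0,0,0],[0,0,0],[0,0,0],[0,0,0],[0,0,0]],"twist":[0,0,0,0,0]}'
```

```text
time: 5.7
tool_pos: [0.5259, -0.1572, 0.0166]
tcp_rot: [[0.034, 0.999, 0.0], [0.999, -0.034, -0.001], [-0.001, 0.0, -1.0]]
contact_force: [0.7, 0.8, 0.1]
opening: 0.0932
gripper_force: 0.0
time: 6.2
tool_pos: [0.5258, -0.1572, 0.0165]
tcp_rot: [[0.032, 0.999, 0.0], [0.999, -0.032, -0.0], [-0.0, 0.0, -1.0]]
contact_force: [0.1, -0.3, 0.9]
opening: 0.0574
gripper_force: 0.0
time: 6.7
tool_pos: [0.5259, -0.1567, 0.0165]
tcp_rot: [[0.032, 0.999, 0.0], [0.999, -0.032, -0.0], [-0.0, 0.0, -1.0]]
contact_force: [-0.5, -0.1, 0.5]
opening: 0.0174
gripper_force: 0.0
```

```bash

python3 -m inch '{"jaw":[5,5,5,5,5],"travel":[[0,0,0],[0,0,0],[0,0,0],[0.1,0,0],[0.1,0,0]],"twist":[0,0,0,0,0]}' 
python3 -m inch '{"jaw":[5,5,5,5,5],"travel":[[0.1,0,0],[0.1,0,0],[0.1,0,0],[0.05,0,0],[0,0,0]],"twist":[0,0,0,0,0]}'
```

```text
time: 7.2
tool_pos: [0.5259, -0.1548, 0.0165]
tcp_rot: [[0.032, 0.999, 0.0], [0.999, -0.032, -0.0], [-0.0, 0.0, -1.0]]
contact_force: [-0.3, -0.4, 0.2]
opening: 0.0118
gripper_force: 30.0
time: 7.7
tool_pos: [0.5261, -0.1526, 0.0165]
tcp_rot: [[0.032, 0.999, 0.0], [0.999, -0.032, -0.003], [-0.003, 0.0, -1.0]]
contact_force: [0.1, -5.7, -1.9]
opening: 0.0117
gripper_force: 30.0
```

```bash

python3 -m inch '{"jaw":[5,5,5,5,5],"travel":[[0.1,0,0],[0,0,0],[0,0,0],[0,0,0],[0,0,0]],"twist":[0,0,0,0,0]}' 
python3 -m inch '{"jaw":[5,5,5,5,5],"travel":[[0.1,0,0],[0,0,0],[0,0,0],[0,0,0],[0,0,0]],"twist":[0,0,0,0,0]}'
```

```text
time: 8.2
tool_pos: [0.5261, -0.1525, 0.0165]
tcp_rot: [[0.032, 0.999, 0.0], [0.999, -0.032, -0.004], [-0.004, 0.0, -1.0]]
contact_force: [0.6, -7.4, -2.1]
opening: 0.0117
gripper_force: 30.0
time: 8.7
tool_pos: [0.5261, -0.1525, 0.0165]
tcp_rot: [[0.033, 0.999, 0.0], [0.999, -0.033, -0.006], [-0.006, 0.001, -1.0]]
contact_force: [0.2, -9.9, -3.3]
opening: 0.0115
gripper_force: 30.0
```

```bash

python3 -m inch '{"jaw":[5,5,5,5,5],"travel":[[0.2,0,0],[0,0,0],[0,0,0],[0,0,0],[0,0,0]],"twist":[0,0,0,0,0]}' 
python3 -m inch '{"jaw":[5,5,5,5,5],"travel":[[-0.3,0,0],[-0.2,0,0],[-0.2,0,0],[-0.1,0,0],[0,0,0]],"twist":[0,0,0,0,0]}'
python3 -m inch '{"jaw":[100,100,100,100,100],"travel":[[0,0,0],[0,0,0],[0,0,0],[0,0,0],[0,0,0]],"twist":[0,0,0,0,0]}'
python3 -m inch '{"jaw":[100,100,100,100,100],"travel":[[0,0,0],[0,0,0],[0,0,0],[0,0,0],[0,0,0]],"twist":[0,0,0,0,0]}'
python3 - <<'E'
from h import *
c=np.array([.5257,-.1850]); ax=np.array([.032,.9995])
go([*(c-ax*.054),.010])
E
```

```text
time: 9.2
tool_pos: [0.5261, -0.1523, 0.0164]
tcp_rot: [[0.033, 0.999, 0.0], [0.999, -0.033, -0.01], [-0.01, 0.001, -1.0]]
contact_force: [0.3, -14.1, -4.0]
opening: 0.0118
gripper_force: 30.0
time: 9.7
tool_pos: [0.5259, -0.1543, 0.0165]
tcp_rot: [[0.031, 1.0, -0.0], [1.0, -0.031, 0.001], [0.001, -0.0, -1.0]]
contact_force: [-0.2, 1.9, 1.4]
opening: 0.0119
gripper_force: 30.0
time: 10.2
tool_pos: [0.5259, -0.1553, 0.0165]
tcp_rot: [[0.032, 0.999, 0.0], [0.999, -0.032, -0.0], [-0.0, 0.0, -1.0]]
contact_force: [-0.2, 0.7, -0.5]
opening: 0.0483
gripper_force: 0.0
time: 10.7
tool_pos: [0.5259, -0.1552, 0.0165]
tcp_rot: [[0.032, 0.999, 0.0], [0.999, -0.032, -0.0], [-0.0, 0.0, -1.0]]
contact_force: [0.5, -0.1, -0.7]
opening: 0.0883
gripper_force: 0.0
t 10.7 tcp [ 0.5259 -0.1552  0.0165] yaw x 88.18 tilt [ 0.     -0.0001] delta tool cm [-8.38  0.07  0.65] F [ 0.5 -0.1 -0.7] open 0.0883 gf 0.0
```

```bash

python3 -m inch '{"jaw":[100,100,100,100,100],"travel":[[0,0,0],[-2,0,0],[-3,0,0],[-2.4,0,0],[-1,0,0]],"twist":[0,0,0,0,0]}' 
python3 -m inch '{"jaw":[100,75,60,55,55],"travel":[[0,0,0.3],[0,0,0.3],[0,0,0],[0,0,0],[0,0,0]],"twist":[0,0,0,0,0]}'
python3 -m inch '{"jaw":[55,55,55,55,55],"travel":[[0,0,0],[0,0,0],[0,0,-0.3],[0,0,-0.5],[0,0,-1]],"twist":[0,0,0,0,0]}'
```

```text
time: 11.2
tool_pos: [0.5232, -0.2411, 0.0166]
tcp_rot: [[0.034, 0.999, 0.0], [0.999, -0.034, -0.001], [-0.001, 0.0, -1.0]]
contact_force: [-0.1, 0.5, -0.9]
opening: 0.0942
gripper_force: 0.0
time: 11.7
tool_pos: [0.5234, -0.2384, 0.0105]
tcp_rot: [[0.031, 1.0, 0.0], [1.0, -0.031, 0.0], [0.0, 0.0, -1.0]]
contact_force: [-0.0, -0.1, 0.3]
opening: 0.0652
gripper_force: 0.0
time: 12.2
tool_pos: [0.5219, -0.2384, 0.0271]
tcp_rot: [[0.032, 0.999, -0.003], [0.999, -0.032, 0.002], [0.002, -0.004, -1.0]]
contact_force: [-0.1, -0.2, -5.0]
opening: 0.0595
gripper_force: 30.0
```

```bash

python3 -m inch '{"jaw":[55,55,55,55,55],"travel":[[0,0,-1],[0,0,-1.5],[0,0,-2],[0,0,-2],[0,0,-1]],"twist":[0,0,0,0,0]}' 
python3 -m inch '{"jaw":[55,55,55,55,55],"travel":[[0.5,0,0],[0,0,0],[0,0,0],[0,0,0],[0,0,0]],"twist":[2,4,2.2,0,0]}'
python3 - <<'E'
from h import *
go([.532,.262,.1])
E
```

```text
time: 12.7
tool_pos: [0.5246, -0.2399, 0.1072]
tcp_rot: [[0.032, 0.999, 0.005], [0.999, -0.032, -0.003], [-0.003, 0.005, -1.0]]
contact_force: [0.5, 0.2, -4.8]
opening: 0.0599
gripper_force: 30.0
time: 13.2
tool_pos: [0.5233, -0.2341, 0.1037]
tcp_rot: [[0.173, 0.985, 0.0], [0.985, -0.173, -0.0], [-0.0, 0.0, -1.0]]
contact_force: [-0.7, 0.3, -5.5]
opening: 0.0598
gripper_force: 30.0
t 13.2 tcp [ 0.5233 -0.2341  0.1037] yaw x 80.03 tilt [ 0.     -0.0001] delta tool cm [49.01 -7.74  0.36] F [-0.7  0.3 -5.5] open 0.0598 gf 30.0
```

```bash

python3 -m inch '{"jaw":[55,55,55,55,55],"travel":[[1,-0.2,0],[2,-0.3,0],[2.5,-0.4,0],[2.5,-0.4,0],[2.5,-0.4,0]],"twist":[0,0,0,0,0]}' >/dev/null
python3 -m inch '{"jaw":[55,55,55,55,55],"travel":[[2.5,-0.4,0],[2.5,-0.4,0],[2.5,-0.4,0],[2.5,-0.4,0],[2.5,-0.4,0]],"twist":[0,0,0,0,0]}' >/dev/null
python3 -m inch '{"jaw":[55,55,55,55,55],"travel":[[2.5,-0.4,0],[2.5,-0.4,0],[2.5,-0.4,0],[2.5,-0.4,0],[2.5,-0.4,0]],"twist":[0,0,0,0,0]}' >/dev/null
python3 -m inch '{"jaw":[55,55,55,55,55],"travel":[[2.5,-0.4,0],[2.5,-0.4,0],[2.5,-0.4,0],[2.5,-0.4,0],[1.5,-0.3,0]],"twist":[0,0,0,0,0]}' >/dev/null
python3 -m inch '{"jaw":[55,55,55,55,55],"travel":[[1,-0.2,0],[0,0,0],[0,0,0],[0,0,0],[0,0,0]],"twist":[0,0,0,0,0]}'
python3 - <<'E'
from h import *
go([.532,.262,.011])
snap('top','top1'); 
im=cv2.imread('pics/top1.png')[110:270,80:260]; cv2.imwrite('pics/top1c.png',cv2.resize(im,None,fx=3.5,fy=3.5))
E
```

```text
time: 15.7
tool_pos: [0.5303, 0.2511, 0.1035]
tcp_rot: [[0.175, 0.985, 0.0], [0.985, -0.175, -0.0], [-0.0, 0.0, -1.0]]
contact_force: [-0.0, 0.7, -4.6]
opening: 0.0597
gripper_force: 30.0
t 15.7 tcp [0.5303 0.2511 0.1035] yaw x 79.9 tilt [ 0.     -0.0004] delta tool cm [ 1.11 -0.02  9.25] F [-0.   0.7 -4.6] open 0.0597 gf 30.0
```

View pics/top1c.png

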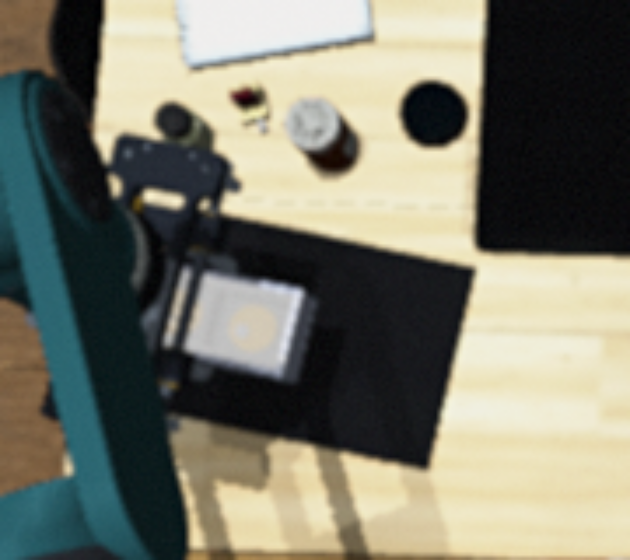

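The case hangs over the left half of the pad, parallel to it, and the vial and bottle stand clear of the fingers; lowering here.

```bash

python3 -m inch '{"jaw":[55,55,55,55,55],"travel":[[0.5,0,1],[0,0,2],[0,0,2.5],[0,0,2],[0,0,1]],"twist":[0,0,0,0,0]}' >/dev/null
python3 -m inch '{"jaw":[55,55,55,55,55],"travel":[[0,0,0.4],[0,0,0.2],[0,0,0.2],[0,0,0],[0,0,0]],"twist":[0,0,0,0,0]}'
python3 -m inch '{"jaw":[100,100,100,100,100],"travel":[[0,0,0],[0,0,0],[0,0,0],[0,0,0],[0,0,0]],"twist":[0,0,0,0,0]}'
```

```text
time: 16.75
tool_pos: [0.5316, 0.2572, 0.0114]
tcp_rot: [[0.174, 0.985, 0.002], [0.985, -0.174, 0.001], [0.001, 0.002, -1.0]]
contact_force: [-0.2, -0.9, -4.8]
opening: 0.0601
gripper_force: 30.0
time: 17.25
tool_pos: [0.5312, 0.2571, 0.0109]
tcp_rot: [[0.174, 0.985, 0.001], [0.985, -0.174, 0.0], [0.0, 0.001, -1.0]]
contact_force: [0.5, 0.5, 0.3]
opening: 0.0936
gripper_force: 0.0
```

```bash

python3 -m inch '{"jaw":[100,100,100,100,100],"travel":[[1,0,0],[1.9,0,0],[1,0,0],[0,0,0],[0,0,0]],"twist":[0,0,0,0,0]}' 
python3 -m inch '{"jaw":[75,60,55,55,55],"travel":[[0,0,0],[0,0,0],[0,0,0],[0,0,0],[0,0,0]],"twist":[0,0,0,0,0]}'
python3 -m inch '{"jaw":[55,55,55,55,55],"travel":[[0,0,0],[0,0,0],[0,0,0],[0,0,0],[0,0,0]],"twist":[0,0,0,0,0]}'
python3 - <<'E'
from h import *
go([0,0,0])
t=np.radians(np.arange(0,91,6)); p=np.c_[10.5*np.cos(t)-2.6*np.sin(t),10.5*np.sin(t)+2.6*np.cos(t)]
d=np.diff(p,axis=0); print([[round(a,2),0,round(-b,2)] for a,b in d])
E
```

```text
time: 17.75
tool_pos: [0.5376, 0.2955, 0.0102]
tcp_rot: [[0.173, 0.985, -0.0], [0.985, -0.173, -0.001], [-0.001, -0.0, -1.0]]
contact_force: [-0.1, -0.1, 0.5]
opening: 0.0939
gripper_force: 0.0
time: 18.25
tool_pos: [0.538, 0.2952, 0.0105]
tcp_rot: [[0.174, 0.985, 0.001], [0.985, -0.174, -0.0], [0.0, 0.001, -1.0]]
contact_force: [0.7, -0.2, 0.4]
opening: 0.0598
gripper_force: 30.0
time: 18.75
tool_pos: [0.538, 0.2952, 0.0105]
tcp_rot: [[0.174, 0.985, 0.0], [0.985, -0.174, -0.0], [-0.0, 0.001, -1.0]]
contact_force: [1.2, 0.2, 0.8]
opening: 0.0602
gripper_force: 30.0
t 18.75 tcp [0.538  0.2952 0.0105] yaw x 79.98 tilt [ 0.0005 -0.0004] delta tool cm [-38.44 -47.84   1.04] F [1.2 0.2 0.8] open 0.0602 gf 30.0
[[np.float64(-0.33), 0, np.float64(-1.08)], [np.float64(-0.44), 0, np.float64(-1.04)], [np.float64(-0.55), 0, np.float64(-0.99)], [np.float64(-0.65), 0, np.float64(-0.93)], [np.float64(-0.74), 0, np.float64(-0.86)], [np.float64(-0.83), 0, np.float64(-0.77)], [np.float64(-0.9), 0, np.float64(-0.68)], [np.float64(-0.97), 0, np.float64(-0.58)], [np.float64(-1.03), 0, np.float64(-0.48)], [np.float64(-1.07), 0, np.float64(-0.37)], [np.float64(-1.1), 0, np.float64(-0.26)], [np.float64(-1.12), 0, np.float64(-0.14)], [np.float64(-1.13), 0, np.float64(-0.02)], [np.float64(-1.13), 0, np.float64(0.1)], [np.float64(-1.11), 0, np.float64(0.21)]]
```

```bash

python3 -m inch '{"jaw":[55,55,55,55,55],"travel":[[-0.33,0,-1.08],[-0.44,0,-1.04],[-0.55,0,-0.99],[-0.65,0,-0.93],[-0.74,0,-0.86]],"twist":[0,0,0,0,0]}' 
python3 - <<'E'
from h import *
snap('scene','sc2'); im=cv2.imread('pics/sc2.png')[150:290,90:270]; cv2.imwrite('pics/sc2c.png',cv2.resize(im,None,fx=3,fy=3))
E
```

```text
time: 19.25
tool_pos: [0.533, 0.2682, 0.0606]
tcp_rot: [[0.174, 0.985, 0.001], [0.985, -0.174, 0.0], [0.0, 0.001, -1.0]]
contact_force: [0.9, -0.7, -4.2]
opening: 0.0596
gripper_force: 30.0
```

View pics/sc2c.png

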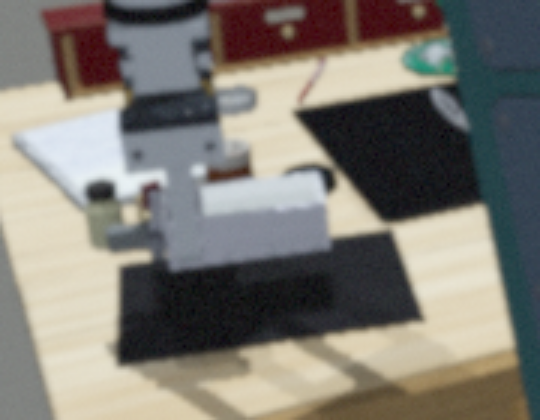

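The picture shows the case hanging level in the fingers: the grip's friction is too strong for it to swivel. I'll set it back down and regrip with a smaller patch, near the top edge and closer to the mouth.

```bash

python3 -m inch '{"jaw":[55,55,55,55,55],"travel":[[0.74,0,1],[0.65,0,1],[0.55,0,1],[0.44,0,1],[0.33,0,0.6]],"twist":[0,0,0,0,0]}' >/dev/null
python3 -m inch '{"jaw":[55,55,55,55,55],"travel":[[0,0,0.2],[0,0,0.15],[0,0,0],[0,0,0],[0,0,0]],"twist":[0,0,0,0,0]}' 
python3 -m inch '{"jaw":[100,100,100,100,100],"travel":[[0,0,0],[0,0,0],[0,0,0],[0,0,0],[0.9,0,0]],"twist":[0,0,0,0,0]}'
python3 -m inch '{"jaw":[100,90,70,55,55],"travel":[[0,0,-1.4],[0,0,-1.4],[0,0,0],[0,0,0],[0,0,0]],"twist":[0,0,0,0,0]}'
python3 -m inch '{"jaw":[55,55,55,55,55],"travel":[[0,0,0],[0,0,0],[0,0,-0.3],[0,0,-0.5],[0,0,-0.4]],"twist":[0,0,0,0,0]}'
python3 -c "
from h import *
go([0,0,0]);print(manip.get_obs()['wrist_torque'])"
```

```text
time: 20.3
tool_pos: [0.5379, 0.2956, 0.0105]
tcp_rot: [[0.174, 0.985, 0.001], [0.985, -0.174, 0.001], [0.001, 0.0, -1.0]]
contact_force: [-1.6, 0.7, -0.8]
opening: 0.0601
gripper_force: 30.0
time: 20.8
tool_pos: [0.5396, 0.3037, 0.0101]
tcp_rot: [[0.175, 0.985, 0.0], [0.985, -0.175, -0.0], [-0.0, 0.0, -1.0]]
contact_force: [-0.5, -0.4, -0.2]
opening: 0.0934
gripper_force: 0.0
time: 21.3
tool_pos: [0.5392, 0.3041, 0.0379]
tcp_rot: [[0.174, 0.985, -0.0], [0.985, -0.174, -0.0], [-0.0, -0.0, -1.0]]
contact_force: [-0.7, 0.3, -0.2]
opening: 0.0653
gripper_force: 0.0
time: 21.8
tool_pos: [0.5385, 0.3041, 0.049]
tcp_rot: [[0.174, 0.985, -0.002], [0.985, -0.174, -0.001], [-0.001, -0.002, -1.0]]
contact_force: [-0.7, 0.1, -4.3]
opening: 0.0596
gripper_force: 30.0
t 21.8 tcp [0.5385 0.3041 0.049 ] yaw x 79.97 tilt [-0.0025 -0.0006] delta tool cm [-39.32 -47.72   5.05] F [-0.7  0.1 -4.3] open 0.0596 gf 30.0
[ 0.1769432  -0.11465359 -0.01765734]
```

```bash

python3 -m inch '{"jaw":[55,55,55,55,55],"travel":[[0,0,-0.3],[0,0,-0.3],[0,0,-0.2],[0,0,0],[0,0,0]],"twist":[0,0,0,0,0]}'
python3 - <<'E'
from h import *
o=manip.get_obs();print(o['wrist_torque'])
s=snap('scene','sc3'); im=s['color'][150:290,90:270]; cv2.imwrite('pics/sc3c.png',cv2.resize(im,None,fx=3,fy=3))
for i in range(3): print(manip.get_obs()['contact_force'].round(1)); manip.snapshot('top')
E
```

```text
time: 22.3
tool_pos: [0.5393, 0.3043, 0.0579]
tcp_rot: [[0.174, 0.985, -0.0], [0.985, -0.174, -0.0], [-0.0, -0.0, -1.0]]
contact_force: [0.2, -0.0, -5.6]
opening: 0.0595
gripper_force: 30.0
[ 0.16142584 -0.05304912 -0.02980908]
[ 0.6 -0.2 -4.5]
[ 1.7 -0.1 -5.9]
[ 0.   0.2 -5.2]
```

View pics/sc3c.png

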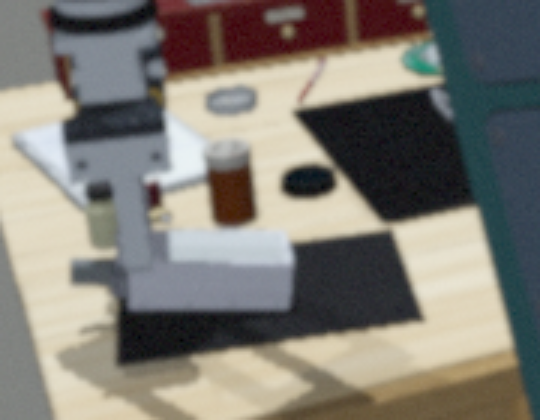

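The view shows the case still level, held near the mouth, about 20 mm up. I'll go for a much smaller patch, on the housing's corner, with a longer lever.

```bash
cat >> h.py <<'E'
def F(n=6):
    f=[];t=[]
    for i in range(n):
        o=manip.get_obs(); f.append(o['contact_force']); t.append(o['wrist_torque']); manip.snapshot('wrist')
    print('F',np.mean(f,0).round(2),'T',np.mean(t,0).round(3),'z',o['tool_pos'].round(4),'open',round(o['opening'],4))
E
python3 -m inch '{"jaw":[55,55,55,55,55],"travel":[[0,0,0.6],[0,0,0.8],[0,0,0.4],[0,0,0.15],[0,0,0]],"twist":[0,0,0,0,0]}' >/dev/null
python3 -m inch '{"jaw":[100,100,100,100,100],"travel":[[0,0,0],[0,0,0],[0,0,0],[0,0,-0.2],[1,0,0]],"twist":[0,0,0,0,0]}'
python3 -m inch '{"jaw":[75,65,55,55,55],"travel":[[0,0,0],[0,0,0],[0,0,0],[0,0,0],[0,0,0]],"twist":[0,0,0,0,0]}'
python3 -m inch '{"jaw":[55,55,55,55,55],"travel":[[0,0,0],[0,0,-0.3],[0,0,-0.4],[0,0,-0.3],[0,0,0]],"twist":[0,0,0,0,0]}'
python3 -c "
from h import *
F()"
```

```text
time: 23.5
tool_pos: [0.5413, 0.3134, 0.0408]
tcp_rot: [[0.176, 0.984, 0.0], [0.984, -0.176, -0.001], [-0.001, 0.0, -1.0]]
contact_force: [0.8, 0.6, -0.4]
opening: 0.0936
gripper_force: 0.0
time: 24.0
tool_pos: [0.5411, 0.314, 0.0404]
tcp_rot: [[0.174, 0.985, 0.0], [0.985, -0.174, -0.0], [-0.0, 0.0, -1.0]]
contact_force: [0.2, -0.3, 0.4]
opening: 0.0591
gripper_force: 30.0
time: 24.5
tool_pos: [0.5409, 0.3143, 0.0505]
tcp_rot: [[0.174, 0.985, -0.0], [0.985, -0.174, 0.0], [0.0, -0.0, -1.0]]
contact_force: [-0.0, 0.9, -3.9]
opening: 0.0596
gripper_force: 30.0
F [ 0.22  0.66 -4.12] T [ 0.259 -0.124 -0.001] z [0.5409 0.3143 0.0502] open 0.059
```

```bash

python3 -m inch '{"jaw":[55,55,55,55,55],"travel":[[-0.1,0,-0.5],[-0.2,0,-0.5],[-0.2,0,-0.5],[-0.2,0,-0.5],[0,0,0]],"twist":[0,0,0,0,0]}'
python3 -c "
from h import *
F()
s=snap('scene','sc4')"
python3 - <<'E'
# case silhouette tilt in the scene view: bright bluish-grey shell over pad
import cv2,numpy as np
for n in ('sc3','sc4'):
    im=cv2.imread(f'pics/{n}.png').astype(int)
    m=((im.min(2)>110)&(im[...,0]>=im[...,2]-2)).astype(np.uint8); m[:205]=0;m[300:]=0;m[:,:115]=0;m[:,225:]=0
    c=max(cv2.findContours(m,0,2)[0],key=cv2.contourArea)
    print(n,cv2.boundingRect(c),cv2.minAreaRect(c),[int(v) for v in [c[:,0,1][c[:,0,0]==x].max() for x in (140,150,160,170,180) if (c[:,0,0]==x).any()]])
E
```

```text
time: 25.3
tool_pos: [0.5406, 0.3072, 0.0719]
tcp_rot: [[0.174, 0.985, 0.002], [0.985, -0.174, 0.001], [0.001, 0.002, -1.0]]
contact_force: [0.6, 0.6, -3.6]
opening: 0.0591
gripper_force: 30.0
F [ 0.38  0.64 -3.62] T [ 0.224 -0.194  0.054] z [0.5401 0.3075 0.0705] open 0.0591
sc3 (115, 205, 73, 48) ((151.0, 228.5), (47.0, 72.0), 90.0) [227, 211, 226]
sc4 (115, 205, 74, 48) ((151.5, 228.5), (47.0, 73.0), 90.0) [209, 225, 226]
```

The force is 3.6 N against a 5.2 N weight, with the grip 30 mm up, so the closed end is staying on the pad and the case is swivelling. I'll follow the arc.

```bash

python3 - <<'E'
import numpy as np
a=np.radians(np.arange(32,107.1,5));p=12.97*np.c_[np.cos(a),np.sin(a)]
print([[round(float(x),2),0,round(float(-z),2)] for x,z in np.diff(p,axis=0)])
E
python3 -m inch '{"jaw":[55,55,55,55,55],"travel":[[-0.63,0,-0.94],[-0.7,0,-0.88],[-0.78,0,-0.82],[0,0,0],[0,0,0]],"twist":[0,0,0,0,0]}'
python3 -c "
from h import *
F()"
```

```text
[[-0.64, 0, -0.93], [-0.72, 0, -0.87], [-0.79, 0, -0.81], [-0.86, 0, -0.73], [-0.92, 0, -0.66], [-0.97, 0, -0.57], [-1.02, 0, -0.49], [-1.06, 0, -0.4], [-1.09, 0, -0.3], [-1.11, 0, -0.21], [-1.13, 0, -0.11], [-1.13, 0, -0.01], [-1.13, 0, 0.09], [-1.12, 0, 0.19], [-1.1, 0, 0.28]]
time: 26.15
tool_pos: [0.5371, 0.2866, 0.0982]
tcp_rot: [[0.175, 0.985, 0.003], [0.985, -0.175, 0.002], [0.002, 0.003, -1.0]]
contact_force: [2.1, 0.7, -3.5]
opening: 0.0591
gripper_force: 30.0
F [ 1.74  1.27 -2.54] T [ 0.296 -0.43   0.097] z [0.5367 0.287  0.0972] open 0.0592
```

```bash

python3 -m inch '{"jaw":[55,55,55,55,55],"travel":[[-0.86,0,-0.73],[-0.92,0,-0.66],[-0.97,0,-0.57],[0,0,0],[0,0,0]],"twist":[0,0,0,0,0]}' | sed -n '1,2p'
python3 -c "
from h import *
F(4)"
python3 -m inch '{"jaw":[55,55,55,55,55],"travel":[[-1.02,0,-0.49],[-1.06,0,-0.4],[-1.09,0,-0.3],[0,0,0],[0,0,0]],"twist":[0,0,0,0,0]}' | sed -n '1,2p'
python3 -c "
from h import *
F(4)"
```

```text
time: 26.95
tool_pos: [0.5315, 0.2588, 0.1166]
F [ 0.64  0.87 -3.27] T [ 0.147 -0.238 -0.002] z [0.5315 0.2594 0.1163] open 0.0588
time: 27.65
tool_pos: [0.5253, 0.2272, 0.1278]
F [-0.1  -0.03 -4.62] T [ 0.019 -0.1    0.02 ] z [0.5253 0.228  0.1275] open 0.0586
```

```bash

python3 -m inch '{"jaw":[55,55,55,55,55],"travel":[[0,0,0.2],[-1.11,0,-0.1],[-1.13,0,-0.05],[-1.13,0,0],[0,0,0]],"twist":[0,0,0,0,0]}' | sed -n '1,2p'
python3 -c "
from h import *
F(4)
s=snap('scene','sc5'); im=s['color'][130:290,90:270]; cv2.imwrite('pics/sc5c.png',cv2.resize(im,None,fx=4,fy=3.7))"
```

```text
time: 28.35
tool_pos: [0.5212, 0.1953, 0.1323]
F [-2.07  1.57  8.37] T [0.548 0.616 0.048] z [0.5213 0.1962 0.1322] open 0.0583
```

View pics/sc5c.png

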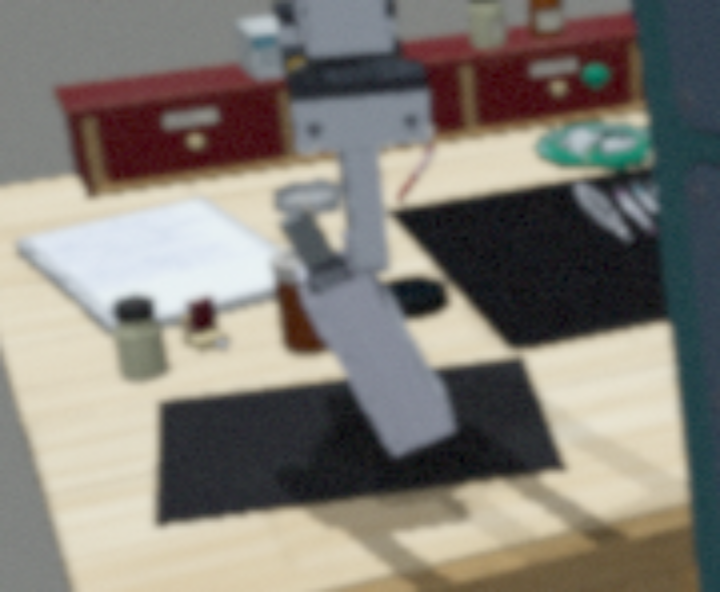

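The case leans at about 70° with its closed edge on the pad, mouth up and towards -u; the pull clears the fingers. Next I finish the arc.

```bash

python3 -m inch '{"jaw":[55,55,55,55,55],"travel":[[-0.6,0,-0.1],[-0.6,0,0],[-0.6,0,0],[0,0,0],[0,0,0]],"twist":[0,0,0,0,0]}' | sed -n '1,2p'
python3 -c "
from h import *
F(4)"
python3 -m inch '{"jaw":[55,55,55,55,55],"travel":[[-0.6,0,0.1],[-0.6,0,0.1],[0,0,0],[0,0,0],[0,0,0]],"twist":[0,0,0,0,0]}' | sed -n '1,2p'
python3 - <<'E'
from h import *
F(4)
s=snap('scene','sc6')
im=s['color'].astype(int)
m=((im.min(2)>95)&(im.max(2)<190)&(im[...,0]>=im[...,2]-2)).astype(np.uint8); m[:200]=0;m[275:]=0;m[:,:150]=0;m[:,215:]=0
c=max(cv2.findContours(m,0,2)[0],key=cv2.contourArea); print(cv2.minAreaRect(c),cv2.contourArea(c),cv2.fitLine(c,cv2.DIST_L2,0,.01,.01).ravel())
print(cv2.boundingRect(c)); 
for v in range(205,262,8):
    q=np.where(m[v])[0]; print(v,(q.min(),q.max(),len(q)) if len(q) else None)
E
```

```text
time: 29.1
tool_pos: [0.5179, 0.1773, 0.1318]
F [-2.28 -0.08  7.41] T [0.167 0.364 0.046] z [0.518  0.1775 0.1318] open 0.0582
time: 29.8
tool_pos: [0.5159, 0.1652, 0.1299]
F [-2.7  -0.55  7.97] T [-0.012  0.437  0.061] z [0.5159 0.1652 0.1299] open 0.0581
((191.00497436523438, 225.5758056640625), (52.73579406738281, 23.276636123657227), 86.26860046386719) 789.5 [1.3224441e-01 9.9121714e-01 1.9127632e+02 2.2267105e+02]
(178, 200, 27, 53)
205 (np.int64(158), np.int64(196), 22)
213 (np.int64(180), np.int64(197), 18)
221 (np.int64(182), np.int64(198), 17)
229 (np.int64(184), np.int64(200), 17)
237 (np.int64(185), np.int64(202), 18)
245 (np.int64(187), np.int64(203), 17)
253 None
261 None
```

```bash
cat >> h.py <<'E'
def edge(name,r0,r1,c0,c1):
    s=snap('scene',name); im=s['color'].astype(int)
    m=(im.min(2)>95)&(im.max(2)<190)&(im[...,0]>=im[...,2]-2)
    L=[];Rr=[]
    for v in range(r0,r1,2):
        q=np.where(m[v,c0:c1])[0]+c0
        if len(q)>10: L.append((v,q.min()));Rr.append((v,q.max()))
    o=manip.get_obs()['tool_pos']; pr=[]
    for z in (.02,.12):
        k=s['R']@np.array([o[0],o[1],z])+s['t']; pr.append((s['fx']*k[0]/k[2]+s['cx'],s['fy']*k[1]/k[2]+s['cy']))
    ref=(pr[1][0]-pr[0][0])/(pr[1][1]-pr[0][1])
    print('vertical slope',round(ref,3),'L',np.polyfit(*np.array(L).T,1).round(3),'R',np.polyfit(*np.array(Rr).T,1).round(3),L[::4],Rr[::4])
E
python3 -m inch '{"jaw":[55,55,55,55,55],"travel":[[-0.6,0,0.1],[-0.6,0,0.1],[-0.6,0,0.1],[0,0,0],[0,0,0]],"twist":[0,0,0,0,0]}' | sed -n '1,2p'
python3 -c "
from h import *
F(4); edge('sc7',208,252,165,225)"
```

```text
time: 30.55
tool_pos: [0.5129, 0.1483, 0.1266]
F [-1.68  1.72  7.46] T [0.419 0.24  0.048] z [0.5129 0.1484 0.1266] open 0.0581
vertical slope 0.084 L [7.80000e-02 1.67773e+02] R [6.60000e-02 1.87871e+02] [(208, np.int64(184)), (216, np.int64(185)), (224, np.int64(185)), (232, np.int64(185)), (240, np.int64(186)), (248, np.int64(187))] [(208, np.int64(202)), (216, np.int64(202)), (224, np.int64(202)), (232, np.int64(203)), (240, np.int64(204)), (248, np.int64(204))]
```

The case's edges in the image run parallel to the projected vertical (slopes 0.07–0.08 against 0.084), so it is upright within about 1°. Unload and release.

```bash

python3 -m inch '{"jaw":[55,55,55,55,55],"travel":[[0,0,-0.05],[0,0,-0.05],[0,0,0],[0,0,0],[0,0,0]],"twist":[0,0,0,0,0]}' | sed -n '1,2p'
python3 -c "
from h import *
F(4)"
python3 -m inch '{"jaw":[63,66,72,85,100],"travel":[[0,0,0],[0,0,0],[0,0,0],[0,0,0],[0,0,0]],"twist":[0,0,0,0,0]}'
python3 -m inch '{"jaw":[100,100,100,100,100],"travel":[[0,0,0],[0,0,0],[0,0,0],[0,0,0],[0,0,0]],"twist":[0,0,0,0,0]}'
python3 -c "
from h import *
F(2);edge('sc8',208,252,165,225)"
```

```text
time: 31.3
tool_pos: [0.5127, 0.1481, 0.1266]
F [-0.89  1.38  6.93] T [0.383 0.01  0.044] z [0.5127 0.1481 0.1266] open 0.0583
time: 32.0
tool_pos: [0.5114, 0.1474, 0.1242]
tcp_rot: [[0.174, 0.985, -0.001], [0.985, -0.174, -0.001], [-0.001, -0.001, -1.0]]
contact_force: [0.0, -0.5, -0.5]
opening: 0.0802
gripper_force: 0.0
time: 32.5
tool_pos: [0.5117, 0.1477, 0.1249]
tcp_rot: [[0.174, 0.985, 0.0], [0.985, -0.174, -0.0], [-0.0, 0.0, -1.0]]
contact_force: [0.4, 0.1, -0.4]
opening: 0.0937
gripper_force: 0.0
F [ 0.37  0.09 -0.54] T [-0.007 -0.047  0.016] z [0.5117 0.1477 0.1249] open 0.0941
vertical slope 0.084 L [9.60000e-02 1.63272e+02] R [8.90000e-02 1.81914e+02] [(208, np.int64(183)), (216, np.int64(184)), (224, np.int64(185)), (232, np.int64(185)), (240, np.int64(186)), (248, np.int64(188))] [(208, np.int64(201)), (216, np.int64(201)), (224, np.int64(202)), (232, np.int64(203)), (240, np.int64(203)), (248, np.int64(204))]
```

```bash
python3 - <<'E'
from h import *
s=snap('scene','sc9'); im=s['color'].astype(int); o=manip.get_obs(); R=o['tcp_rot']; t=o['tool_pos']
m=(im.min(2)>95)&(im.max(2)<190)&(im[...,0]>=im[...,2]-2)
def a(u,v,lat):  # intersect pixel's viewing plane with line t+R_y*lat + a*R_x at the ray's own height
    c=-s['R'].T@s['t']; d=ray(s,u,v,0)-c
    q=t[:2]+R[:2,1]*lat-c[:2]; A=np.c_[d[:2],-R[:2,0]]; k=np.linalg.solve(A,q); return k[1]*1000,c[2]+k[0]*d[2]
for v in (216,224,232,240,248):
    q=np.where(m[v,165:225])[0]+165
    print(v,'R near',np.round(a(q.max()+.5,v,-.03),3),'L near',np.round(a(q.min()-.5,v,-.03),3),'L far',np.round(a(q.min()-.5,v,.03),3))
E
```

```text
216 R near [9.726 0.096] L near [49.688  0.102] L far [46.507  0.074]
224 R near [11.298  0.076] L near [49.319  0.082] L far [46.114  0.052]
232 R near [8.335 0.055] L near [51.171  0.062] L far [4.808e+01 3.100e-02]
240 R near [7.623 0.034] L near [5.0808e+01 4.1000e-02] L far [4.7695e+01 9.0000e-03]
248 R near [9.218 0.013] L near [4.8174e+01 1.9000e-02] L far [ 4.4899e+01 -1.4000e-02]
```

```bash

python3 -m inch '{"jaw":[100,100,100,100,100],"travel":[[0.8,0,0],[1.3,0,0.5],[1,0,1],[0,0,1.3],[0,0,0.7]],"twist":[0,0,0,0,0]}' >/dev/null
python3 -m inch '{"jaw":[100,80,65,55,55],"travel":[[0,0,0],[0,0,0],[0,0,0],[0,0,0],[0,0,0]],"twist":[0,0,0,0,0]}'
python3 -m inch '{"jaw":[55,55,55,55,55],"travel":[[0,0,0],[0,0,0],[0,0,-0.3],[0,0,-0.5],[0,0,-0.7]],"twist":[0,0,0,0,0]}'
python3 -c "
from h import *
F(4);edge('sc10',208,250,165,225)"
```

```text
time: 33.7
tool_pos: [0.5174, 0.1782, 0.0905]
tcp_rot: [[0.174, 0.985, 0.001], [0.985, -0.174, 0.0], [0.0, 0.001, -1.0]]
contact_force: [0.2, -0.0, -0.1]
opening: 0.0652
gripper_force: 0.0
time: 34.2
tool_pos: [0.516, 0.178, 0.1037]
tcp_rot: [[0.174, 0.985, -0.003], [0.985, -0.174, -0.001], [-0.001, -0.003, -1.0]]
contact_force: [-0.1, 0.7, -5.5]
opening: 0.0597
gripper_force: 30.0
F [-0.16  0.09 -4.52] T [ 0.022 -0.084 -0.027] z [0.5175 0.1783 0.1054] open 0.0598
vertical slope 0.097 L [9.50000e-02 1.63642e+02] R [1.01000e-01 1.79202e+02] [(208, np.int64(183)), (216, np.int64(184)), (224, np.int64(185)), (232, np.int64(185)), (240, np.int64(186))] [(208, np.int64(200)), (216, np.int64(201)), (224, np.int64(201)), (232, np.int64(203)), (240, np.int64(203))]
```

```bash

python3 -m inch '{"jaw":[55,55,55,55,55],"travel":[[0.8,0,0],[1.8,0,0],[2.2,0,0],[2,0,0],[1.3,0,0]],"twist":[0,0,0,0,0]}' >/dev/null
python3 -m inch '{"jaw":[55,55,55,55,55],"travel":[[0.6,0,0],[0.3,0,0.5],[0,0,0.5],[0,0,0.3],[0,0,0.15]],"twist":[0,0,0,0,0]}'
python3 -c "
from h import *
F(3)"
python3 - <<'E'
import numpy as np
# tool pos of grip rel. pivot edge: u=+2.4, h=10.5 ; rotate mouth towards -u
t=np.radians(np.arange(0,91,6)); p=np.c_[2.4*np.cos(t)-10.5*np.sin(t),2.4*np.sin(t)+10.5*np.cos(t)]
print([[round(float(x),2),0,round(float(-z),2)] for x,z in np.diff(p,axis=0)])
E
```

```text
time: 35.45
tool_pos: [0.5323, 0.2661, 0.0904]
tcp_rot: [[0.175, 0.985, -0.001], [0.985, -0.175, -0.001], [-0.001, -0.001, -1.0]]
contact_force: [-1.9, -1.6, 0.6]
opening: 0.0596
gripper_force: 30.0
F [-0.66 -0.53 -2.48] T [-0.085  0.132 -0.007] z [0.5328 0.2663 0.0904] open 0.0599
[[-1.11, 0, -0.19], [-1.12, 0, -0.08], [-1.13, 0, 0.04], [-1.12, 0, 0.16], [-1.09, 0, 0.28], [-1.06, 0, 0.39], [-1.01, 0, 0.5], [-0.95, 0, 0.6], [-0.89, 0, 0.7], [-0.81, 0, 0.78], [-0.72, 0, 0.87], [-0.63, 0, 0.94], [-0.53, 0, 1.0], [-0.42, 0, 1.05], [-0.31, 0, 1.08]]
```

```bash

python3 -m inch '{"jaw":[55,55,55,55,55],"travel":[[0,0,0.1],[-1.1,0,-0.1],[-1.1,0,-0.05],[-1.1,0,0.05],[0,0,0]],"twist":[0,0,0,0,0]}'
python3 -c "
from h import *
F(3);edge('sc11',215,245,130,220)"
```

```text
time: 36.1
tool_pos: [0.5269, 0.2323, 0.0903]
tcp_rot: [[0.176, 0.984, 0.0], [0.984, -0.176, -0.001], [-0.001, 0.0, -1.0]]
contact_force: [-0.2, -0.4, -3.3]
opening: 0.0598
gripper_force: 30.0
F [ 0.01 -0.94 -3.33] T [-0.292 -0.079 -0.038] z [0.527  0.2334 0.0904] open 0.0597
vertical slope 0.121 L [  0.737 -12.087] R [1.32000e-01 1.46673e+02] [(215, np.int64(132)), (223, np.int64(160)), (231, np.int64(161)), (239, np.int64(161))] [(215, np.int64(175)), (223, np.int64(176)), (231, np.int64(177)), (239, np.int64(178))]
```

```bash

python3 -m inch '{"jaw":[55,55,55,55,55],"travel":[[0,0,-0.4],[1.5,0,0],[1.8,0,0],[0,0,0.4],[0,0,0.15]],"twist":[0,0,0,0,0]}' | sed -n '2p;4p'
python3 -m inch '{"jaw":[55,55,55,55,55],"travel":[[0,0,0.1],[0,0,0],[0,0,0],[0,0,0],[0,0,0]],"twist":[0,0,0,0,0]}' | sed -n '2p;4p'
python3 -c "
from h import *
F(3)"
```

```text
tool_pos: [0.5334, 0.2699, 0.0904]
contact_force: [-2.3, 4.1, 6.6]
tool_pos: [0.5333, 0.2695, 0.0904]
contact_force: [-0.8, 4.5, 3.9]
F [-1.45  4.78  4.29] T [ 1.239  0.443 -0.02 ] z [0.5333 0.2695 0.0905] open 0.0594
```

```bash

python3 -m inch '{"jaw":[55,55,55,55,55],"travel":[[-0.4,0,0.2],[-0.6,0,-0.1],[-0.6,0,0],[0,0,0],[0,0,0]],"twist":[0,0,0,0,0]}' | sed -n '2p;4p'
python3 -c "
from h import *
F(3);edge('sc12',222,246,135,220)"
```

```text
tool_pos: [0.5307, 0.2534, 0.0911]
contact_force: [-3.1, 3.7, 10.3]
F [-3.    3.76 10.63] T [0.999 0.863 0.037] z [0.5307 0.2534 0.0911] open 0.0599
vertical slope 0.13 L [-2.30000e-02  1.51712e+02] R [-3.3000e-02  1.7199e+02] [(222, np.int64(145)), (230, np.int64(147)), (238, np.int64(146))] [(222, np.int64(165)), (230, np.int64(164)), (238, np.int64(164))]
```

Pressing harder works: the case now leans about 9° mouth towards -u. I'll continue the arc under pressure.

```bash

python3 -m inch '{"jaw":[55,55,55,55,55],"travel":[[-1.1,0,0],[-1.1,0,0.1],[-1.1,0,0.2],[0,0,0],[0,0,0]],"twist":[0,0,0,0,0]}' | sed -n '2p;4p'
python3 -c "
from h import *
F(3);edge('sc13',222,246,140,225)"
```

```text
tool_pos: [0.5245, 0.218, 0.0858]
contact_force: [-2.6, 0.1, 7.1]
F [-2.73 -0.44  7.27] T [0.296 0.668 0.141] z [0.5245 0.2181 0.0858] open 0.06
vertical slope 0.114 L [ -0.222 200.983] R [ -0.362 256.737] [(222, np.int64(145)), (230, np.int64(151)), (238, np.int64(147))] [(222, np.int64(177)), (230, np.int64(173)), (238, np.int64(171))]
```

```bash

python3 -m inch '{"jaw":[55,55,55,55,55],"travel":[[-1.06,0,0.39],[-1.01,0,0.5],[-0.95,0,0.6],[0,0,0],[0,0,0]],"twist":[0,0,0,0,0]}' | sed -n '2p;4p'
python3 -c "
from h import *
F(3);edge('sc14',225,250,140,235)"
python3 -m inch '{"jaw":[55,55,55,55,55],"travel":[[-0.89,0,0.7],[-0.81,0,0.78],[-0.72,0,0.87],[0,0,0],[0,0,0]],"twist":[0,0,0,0,0]}' | sed -n '2p;4p'
python3 - <<'E'
from h import *
F(3)
s=snap('scene','sc15'); im=s['color'].astype(int); m=(im.min(2)>95)&(im.max(2)<190)&(im[...,0]>=im[...,2]-2)
for v in range(200,270,3): print(v,''.join('#' if x else '.' for x in m[v,130:240]))
E
```

```text
tool_pos: [0.519, 0.1865, 0.0698]
contact_force: [-2.3, -3.2, 5.1]
F [-2.   -3.51  5.63] T [-0.533  0.485  0.106] z [0.519  0.1866 0.0699] open 0.06
vertical slope 0.101 L [ -0.786 341.06 ] R [ -0.923 398.692] [(225, np.int64(165)), (233, np.int64(160)), (241, np.int64(149)), (249, np.int64(150))] [(225, np.int64(193)), (233, np.int64(183)), (241, np.int64(176)), (249, np.int64(170))]
tool_pos: [0.5148, 0.1626, 0.0453]
contact_force: [-1.2, -4.9, 1.1]
F [-0.86 -4.35  0.72] T [-0.691 -0.018 -0.047] z [0.5149 0.1637 0.0452] open 0.0599
200 .............................########.#...............##########################..####........................
203 ............................#############.............################################........................
206 ............................#..........................######################.................................
209 .......................#####..............................################....................................
212 .............#######.................................#####################......................
[... 1499 characters left out ...]
..........
254 ...............................######.........................................................................
257 ..............................................................................................................
260 ..............................................................................................................
263 ..............................................................................................................
266 ..............................................................................................................
269 ..............................................................................................................
```

```bash

python3 -m inch '{"jaw":[55,55,55,55,55],"travel":[[-0.63,0,0.94],[-0.53,0,0.95],[-0.4,0,0.7],[0,0,0],[0,0,0]],"twist":[0,0,0,0,0]}' | sed -n '2p;4p'
python3 - <<'E'
from h import *
F(3)
s=snap('scene','sc16'); im=s['color'].astype(int); m=(im.min(2)>95)&(im.max(2)<200)&(im[...,0]>=im[...,2]-2)
for v in range(215,262,2): print(v,''.join('#' if x else '.' for x in m[v,130:250]))
E
```

```text
tool_pos: [0.5119, 0.1498, 0.0189]
contact_force: [0.8, -1.9, -1.8]
F [ 0.95 -1.65 -2.44] T [-0.377 -0.283 -0.116] z [0.5118 0.15   0.0189] open 0.0597
215 #####........................................................############################...............................
217 ###...........................................................####################......................................
219 .............................................................#####################......................................
221 .............................................................#####################......................................
223 ...........................................................#######################........#.............................
225 ........................................###..............########################.......................................
227 ......................................................############################......................................
229 .................................................####################
[... 1351 characters left out ...]
###........................................................................
253 ...............................############.............................................................................
255 ...............................#######..................................................................................
257 ........................................................................................................................
259 ........................................................................................................................
261 ........................................................................................................................
```

```bash

python3 -m inch '{"jaw":[55,55,55,55,55],"travel":[[-0.2,0,0.4],[-0.15,0,0.35],[-0.1,0,0.2],[0,0,0],[0,0,0]],"twist":[0,0,0,0,0]}' | sed -n '2p;4p'
python3 - <<'E'
from h import *
F(3)
s=snap('scene','sc17'); im=s['color'].astype(int); m=(im.min(2)>95)&(im.max(2)<200)&(im[...,0]>=im[...,2]-2)
for v in range(217,262,2): print(v,''.join('#' if x else '.' for x in m[v,130:250]))
p=[]
o=manip.get_obs()
for d in (.0,.04,.08):
    q=o['tool_pos']+o['tcp_rot'][:,0]*d+o['tcp_rot'][:,1]*-.03; q[2]=.004; k=s['R']@q+s['t']; p.append((s['fx']*k[:2]/k[2]+[s['cx'],s['cy']]).round(1))
print(p)
E
```

```text
tool_pos: [0.5112, 0.1458, 0.01]
contact_force: [-0.6, 1.7, 0.2]
F [-0.7   2.03  0.67] T [ 0.7   -0.083  0.031] z [0.5112 0.1458 0.01  ] open 0.0595
217 ###..............................................................##############################.........................
219 .................................................................#####################..................................
221 ...............................................................####################.....................................
223 ...............................................................#####################....................................
225 .............................................................#######################....................................
227 ...........................................................########################.........#...........................
229 ......................................................##############################....................................
231 ..................................................######################
[... 1293 characters left out ...]
.....
253 ...............................##############...........................................................................
255 ................................#######.................................................................................
257 ........................................................................................................................
259 ........................................................................................................................
261 ........................................................................................................................
[array([209.6, 250.6]), array([192.5, 253.1]), array([175.1, 255.7])]
```

```bash
python3 - <<'E'
from h import *
im=cv2.imread('pics/sc17.png')
print('cols',list(range(160,222,6)))
for v in range(222,262,2): print(v,' '.join('%3d,%3d,%3d'%tuple(im[v,c]) for c in range(160,206,6)))
E
```

```text
cols [160, 166, 172, 178, 184, 190, 196, 202, 208, 214, 220]
222 135,158,170  21, 40, 75  24, 39, 71 190,213,223 206,216,221 214,204,200 136,122,118 131,121,116
224 175,198,207  46, 64, 88 110,129,140 210,217,221 233,222,217 214,200,194 134,122,118 133,120,116
226 191,214,223 149,170,180 204,207,209 232,221,215 234,220,214 187,174,169 131,118,115 134,123,117
228 192,215,224 212,214,217 232,220,214 233,219,213 219,206,199 160,147,142 132,121,116 141,129,123
230 217,216,218 231,218,213 233,219,213 229,215,210 168,156,151 164,150,145 151,139,133 151,139,132
232 233,219,213 233,220,213 233,219,213 215,202,194 165,152,146 169,154,150 157,144,137 150,137,133
234 233,219,212 232,218,213 232,218,212 220,206,200 167,154,149 154,143,137 150,137,133 151,138,133
236 233,219,214 232,218,212 233,219,214 219,206,202 156,143,138 148,135,131 152,140,137 153,139,136
238 232,217,212 232,219,214 219,208,205 160,148,143 151,138,133 148,135,128 154,142,138 152,140,134
240 232,219,213 214,205,202 158,145,142 146,135,129 152,137,133 152,140,133 151,138,132 150,139,133
242 211,200,195 157,145,140 147,135,130
[... 260 characters left out ...]

248 137,125,120 152,139,135 150,138,134 150,137,132 148,136,131 114,101, 98  40, 35, 33  15, 11, 11
250 122,112,105 151,138,133 148,137,131 148,133,130 112,103, 97  38, 35, 34  24, 23, 19  19, 19, 22
252  93, 83, 84 152,139,134 147,134,129 110, 99, 95  32, 27, 24  27, 24, 26  28, 29, 25  26, 19, 21
254  67, 64, 57 147,135,130 100, 91, 87  37, 36, 34  29, 29, 26  29, 29, 28  30, 29, 30  19, 18, 17
256  41, 38, 39  98, 90, 85  41, 35, 34  41, 39, 33  40, 33, 34  33, 25, 28  28, 31, 25  23, 20, 17
258  44, 41, 36  48, 43, 44  53, 47, 48  48, 46, 39  49, 45, 43  28, 27, 27  30, 30, 28  33, 30, 32
260  42, 38, 36  48, 40, 39  51, 42, 44  48, 44, 42  48, 42, 39  27, 28, 28  35, 35, 35  43, 50, 52
```

The lower edge's slope (0.32 against 0.147 for level) shows that the case is still tilted about 10°, so releasing it here could swing too fast. I'll lower what room remains and ease the grip gradually.

```bash

python3 -m inch '{"jaw":[55,55,55,55,55],"travel":[[0,0,0.25],[0,0,0.25],[0,0,0],[0,0,0],[0,0,0]],"twist":[0,0,0,0,0]}'
python3 -m inch '{"jaw":[61,61,61,61.5,61.5],"travel":[[0,0,0],[0,0,0],[0,0,0],[0,0,0],[0,0,0]],"twist":[0,0,0,0,0]}' | sed -n '1p;5,6p'
cat > tilt.py <<'E'
from h import *
def tilt(f):
    s=snap('scene',f); im=s['color'].max(2).astype(int); L=[]
    for c in range(166,203,4):
        col=im[238:262,c]; k=np.where(col<85)[0]
        if len(k): L.append((c,238+k[0]))
    print('slope',np.polyfit(*np.array(L).T,1).round(3),L)
E
python3 -c "
from tilt import *
tilt('sc18')"
```

```text
time: 42.15
tool_pos: [0.5111, 0.1445, 0.0047]
tcp_rot: [[0.174, 0.985, -0.0], [0.985, -0.174, -0.001], [-0.001, -0.0, -1.0]]
contact_force: [-0.5, -3.5, 0.7]
opening: 0.0603
gripper_force: 30.0
time: 42.65
opening: 0.0598
gripper_force: 30.0
slope [-2.8800e-01  3.0497e+02] [(166, np.int64(257)), (170, np.int64(256)), (174, np.int64(255)), (178, np.int64(254)), (182, np.int64(253)), (186, np.int64(251)), (190, np.int64(250)), (194, np.int64(249)), (198, np.int64(248)), (202, np.int64(247))]
```

```bash

python3 -m inch '{"jaw":[62.5,62.5,63,63,63],"travel":[[0,0,0],[0,0,0],[0,0,0],[0,0,0],[0,0,0]],"twist":[0,0,0,0,0]}' | sed -n '1p;5,6p'
python3 -m inch '{"jaw":[63.3,63.3,63.3,63.3,63.3],"travel":[[0,0,0],[0,0,0],[0,0,0],[0,0,0],[0,0,0]],"twist":[0,0,0,0,0]}' | sed -n '1p;5,6p'
python3 -c "
from tilt import *
tilt('sc19')"
```

```text
time: 43.2
opening: 0.0598
gripper_force: 28.1
time: 43.7
opening: 0.0599
gripper_force: 18.0
slope [-2.86000e-01  3.04591e+02] [(166, np.int64(257)), (170, np.int64(256)), (174, np.int64(255)), (178, np.int64(254)), (182, np.int64(252)), (186, np.int64(251)), (190, np.int64(250)), (194, np.int64(249)), (198, np.int64(248)), (202, np.int64(247))]
```

The grip force can be eased through the jaw setting (18 N at 63.3 %), so I'll let it slip down slowly.

```bash

python3 -m inch '{"jaw":[63.4,63.4,63.5,63.5,63.5],"travel":[[0,0,0],[0,0,0],[0,0,0],[0,0,0],[0,0,0]],"twist":[0,0,0,0,0]}' | sed -n '1p;4,6p'
python3 -c "
from tilt import *
tilt('sc20')"
python3 -m inch '{"jaw":[63.55,63.55,63.6,63.6,63.6],"travel":[[0,0,0],[0,0,0],[0,0,0],[0,0,0],[0,0,0]],"twist":[0,0,0,0,0]}' | sed -n '1p;4,6p'
python3 -c "
from tilt import *
tilt('sc21')"
python3 -m inch '{"jaw":[63.65,63.65,63.65,63.7,63.7],"travel":[[0,0,0],[0,0,0],[0,0,0],[0,0,0],[0,0,0]],"twist":[0,0,0,0,0]}' | sed -n '1p;4,6p'
python3 -c "
from tilt import *
tilt('sc22')"
```

```text
time: 44.25
contact_force: [0.3, -0.5, -4.3]
opening: 0.0598
gripper_force: 11.3
slope [-2.86000e-01  3.04591e+02] [(166, np.int64(257)), (170, np.int64(256)), (174, np.int64(255)), (178, np.int64(254)), (182, np.int64(252)), (186, np.int64(251)), (190, np.int64(250)), (194, np.int64(249)), (198, np.int64(248)), (202, np.int64(247))]
time: 44.8
contact_force: [-0.3, -1.2, -4.8]
opening: 0.0599
gripper_force: 8.0
slope [-2.8800e-01  3.0497e+02] [(166, np.int64(257)), (170, np.int64(256)), (174, np.int64(255)), (178, np.int64(254)), (182, np.int64(253)), (186, np.int64(251)), (190, np.int64(250)), (194, np.int64(249)), (198, np.int64(248)), (202, np.int64(247))]
time: 45.35
contact_force: [-0.7, -0.9, -3.3]
opening: 0.0597
gripper_force: 4.9
slope [-2.86000e-01  3.04591e+02] [(166, np.int64(257)), (170, np.int64(256)), (174, np.int64(255)), (178, np.int64(254)), (182, np.int64(252)), (186, np.int64(251)), (190, np.int64(250)), (194, np.int64(249)), (198, np.int64(248)), (202, np.int64(247))]
```

```bash

python3 -m inch '{"jaw":[63.72,63.72,63.74,63.74,63.74],"travel":[[0,0,0],[0,0,0],[0,0,0],[0,0,0],[0,0,0]],"twist":[0,0,0,0,0]}' | sed -n '1p;4,6p'
python3 -c "
from tilt import *
tilt('sc23')"
python3 -m inch '{"jaw":[63.75,63.76,63.76,63.77,63.77],"travel":[[0,0,0],[0,0,0],[0,0,0],[0,0,0],[0,0,0]],"twist":[0,0,0,0,0]}' | sed -n '1p;4,6p'
python3 -c "
from tilt import *
tilt('sc24')"
python3 -m inch '{"jaw":[63.78,63.78,63.79,63.79,63.8],"travel":[[0,0,0],[0,0,0],[0,0,0],[0,0,0],[0,0,0]],"twist":[0,0,0,0,0]}' | sed -n '1p;4,6p'
python3 -c "
from tilt import *
tilt('sc25')"
```

```text
time: 45.9
contact_force: [-1.5, -0.1, -2.6]
opening: 0.0599
gripper_force: 3.6
slope [-2.86000e-01  3.04591e+02] [(166, np.int64(257)), (170, np.int64(256)), (174, np.int64(255)), (178, np.int64(254)), (182, np.int64(252)), (186, np.int64(251)), (190, np.int64(250)), (194, np.int64(249)), (198, np.int64(248)), (202, np.int64(247))]
time: 46.45
contact_force: [-0.9, -1.5, -2.5]
opening: 0.0601
gripper_force: 2.8
slope [-2.8800e-01  3.0497e+02] [(166, np.int64(257)), (170, np.int64(256)), (174, np.int64(255)), (178, np.int64(254)), (182, np.int64(253)), (186, np.int64(251)), (190, np.int64(250)), (194, np.int64(249)), (198, np.int64(248)), (202, np.int64(247))]
time: 47.0
contact_force: [-0.7, -0.4, -2.8]
opening: 0.0599
gripper_force: 1.9
slope [-2.86000e-01  3.04591e+02] [(166, np.int64(257)), (170, np.int64(256)), (174, np.int64(255)), (178, np.int64(254)), (182, np.int64(252)), (186, np.int64(251)), (190, np.int64(250)), (194, np.int64(249)), (198, np.int64(248)), (202, np.int64(247))]
```

```bash

python3 -m inch '{"jaw":[63.805,63.81,63.81,63.815,63.815],"travel":[[0,0,0],[0,0,0],[0,0,0],[0,0,0],[0,0,0]],"twist":[0,0,0,0,0]}' | sed -n '1p;4,6p'
python3 -c "
from tilt import *
tilt('sc26')"
python3 -m inch '{"jaw":[63.82,63.82,63.82,63.825,63.825],"travel":[[0,0,0],[0,0,0],[0,0,0],[0,0,0],[0,0,0]],"twist":[0,0,0,0,0]}' | sed -n '1p;4,6p'
python3 -c "
from tilt import *
tilt('sc27')"
python3 -m inch '{"jaw":[63.83,63.83,63.83,63.835,63.835],"travel":[[0,0,0],[0,0,0],[0,0,0],[0,0,0],[0,0,0]],"twist":[0,0,0,0,0]}' | sed -n '1p;4,6p'
python3 -c "
from tilt import *
tilt('sc28')"
```

```text
time: 47.55
contact_force: [-1.3, 0.1, -2.9]
opening: 0.0604
gripper_force: 1.6
slope [-2.86000e-01  3.04591e+02] [(166, np.int64(257)), (170, np.int64(256)), (174, np.int64(255)), (178, np.int64(254)), (182, np.int64(252)), (186, np.int64(251)), (190, np.int64(250)), (194, np.int64(249)), (198, np.int64(248)), (202, np.int64(247))]
time: 48.1
contact_force: [0.2, 0.4, -2.8]
opening: 0.0595
gripper_force: 1.5
slope [-2.000e-01  2.906e+02] [(166, np.int64(257)), (170, np.int64(257)), (174, np.int64(256)), (178, np.int64(255)), (182, np.int64(254)), (186, np.int64(253)), (190, np.int64(253)), (194, np.int64(252)), (198, np.int64(251)), (202, np.int64(250))]
time: 48.65
contact_force: [-1.1, 0.8, -2.1]
opening: 0.06
gripper_force: 1.2
slope [-1.56000e-01  2.83615e+02] [(166, np.int64(258)), (170, np.int64(257)), (174, np.int64(256)), (178, np.int64(256)), (182, np.int64(255)), (186, np.int64(255)), (190, np.int64(254)), (194, np.int64(253)), (198, np.int64(253)), (202, np.int64(252))]
```

```bash

python3 -m inch '{"jaw":[63.84,63.845,63.85,63.86,63.87],"travel":[[0,0,0],[0,0,0],[0,0,0],[0,0,0],[0,0,0]],"twist":[0,0,0,0,0]}' | sed -n '1p;4,6p'
python3 -c "
from tilt import *
tilt('sc29')"
python3 -m inch '{"jaw":[64,65,70,85,100],"travel":[[0,0,0],[0,0,0],[0,0,0],[0,0,0],[0,0,0]],"twist":[0,0,0,0,0]}' | sed -n '1p;4,6p'
python3 -m inch '{"jaw":[100,100,100,100,100],"travel":[[0,0,0],[0,0,0],[0,0,0],[0,0,-1],[0,0,-2]],"twist":[0,0,0,0,0]}' | sed -n '1p;4,6p'
python3 -m inch '{"jaw":[100,100,100,100,100],"travel":[[0,0,-3],[0,0,-4],[0,0,-4],[0,0,-3],[0,0,0]],"twist":[0,0,0,0,0]}'
python3 - <<'E'
from tilt import *
tilt('sc30')
o=manip.get_obs(); b=snap('top','top30'); im=b['color'].astype(int)
pc=np.array([.531,.213]); 
m=((im.min(2)>95)&(im[...,0]>=im[...,2]-2)).astype(np.uint8); m[:165]=0;m[255:]=0;m[:,:115]=0;m[:,215:]=0
for v in range(170,250,2): print(v,''.join('#' if x else '.' for x in m[v,115:225]))
E
```

```text
time: 49.2
contact_force: [-0.2, 0.4, -0.9]
opening: 0.0601
gripper_force: 0.6
slope [-1.56000e-01  2.83615e+02] [(166, np.int64(258)), (170, np.int64(257)), (174, np.int64(256)), (178, np.int64(256)), (182, np.int64(255)), (186, np.int64(255)), (190, np.int64(254)), (194, np.int64(253)), (198, np.int64(253)), (202, np.int64(252))]
time: 49.75
contact_force: [0.4, -0.0, 0.5]
opening: 0.0782
gripper_force: 0.0
time: 50.25
contact_force: [-0.4, 0.5, 1.3]
opening: 0.094
gripper_force: 0.0
time: 50.75
tool_pos: [0.5143, 0.1458, 0.1821]
tcp_rot: [[0.174, 0.985, 0.012], [0.985, -0.174, 0.002], [0.004, 0.012, -1.0]]
contact_force: [0.2, 0.5, 0.8]
opening: 0.094
gripper_force: 0.0
slope [-1.56000e-01  2.83615e+02] [(166, np.int64(258)), (170, np.int64(257)), (174, np.int64(256)), (178, np.int64(256)), (182, np.int64(255)), (186, np.int64(255)), (190, np.int64(254)), (194, np.int64(253)), (198, np.int64(253)), (202, np.int64(252))]
170 ..............................................................................................................
172 ............................................
[... 3736 characters left out ...]
..........
238 ..............................................................................................................
240 ..............................................................................................................
242 ..............................................................................................................
244 ............................#.................................................................................
246 ............................#.................................................................................
248 ..............................................................................................................
```

```bash
python3 -c "
from h import *
print(manip.sign_off())"
```

```text
the job is handed in; nothing more can be done
None
```

The job is handed in at about 51 s, and the hand-in returned no verdict. The latch was pushed home and the pull tugged to about 14 N. The case then stood by itself on the pad, was taken again, and now lies upside down and released there. The latch and tray were not re-checked after the tug.

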